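# Scan a coffee sample with the held key switch

## Task

Scan the sealed bean sample on the cupping table: gently lay the standing sample tube on its side in the scanner's two-saddle cradle, centred, and let go of it, leaving it there. Then take the red key from its wooden stand, work it down past the sticky pins of the scanner's key switch until its collar sits flush on the steel plate, and only then turn it a quarter turn clockwise, seen from above, to the stop. The switch springs back when released, so finish while still gripping the key and holding it turned; leave the two bowls and the tumbler standing where they are.

Things in the scene. Friction and masses are not known exactly. Their poses are not given: they have to be found in the camera images.
- scanner: White bench scanner fixed to the table: a case 170 mm (its x) by 250 mm (its y) by 50 mm high. Origin at the centre of its underside, z up. On its top: the cradle, centred at y = -60 mm, and a square steel key plate, centred at y = +65 mm, both at x = 0. It cannot be moved.
- cradle (a point): Middle of the seated tube's axis: 84 mm above the table, 34 mm above the case top. x is the lying direction (either end first). Two grey 90-degree V saddles, 14 mm thick, are centred 38 mm to either side along x, leaving 62 mm of open room for fingers between them; their rims are level with this point, 24 mm off in y.
- tube: Closed rigid cylinder, 34 mm diameter, 110 mm long, about 100 g: brown with a paper band, a white foot and a blue cap (24 mm high). Stands upright on the table at the start, loose. Origin at the centre of its foot, its z axis runs from foot to cap.
- tube_mid (a point): Middle of the tube's axis, 55 mm from either end.
- key_stand: Wooden block fixed to the table, 70 mm (x) by 60 mm (y) by 50 mm high, with a slot 15 by 8 mm, 42 mm deep, in the centre of its top. Origin at the centre of its underside.
- key: Loose 60 g key, blade down in the stand, collar on the stand's top, axes parallel to the stand's. Origin at the blade's tip, z up. Steel blade 12 mm wide (x), 5 mm thick (y), z 0 (round tip) to 22 mm; round neck, 5 mm diameter, to 33; round collar, 26 mm diameter, 33 to 38; red bow 28 mm (x) by 9 mm (y), 38 to 78. Same after a half turn about z.
- key_collar (a point): Centre of the underside of the key's collar, 33 mm above the tip.
- key_bow (a point): Centre of the red bow, 60 mm above the tip: grip here across the 9 mm thickness.
- key_mouth (a point): Centre of the key slot, on top of the steel key plate (60 mm square, 8 mm thick, top 58 mm above the table). Axes are the scanner's; the blade's width goes along x. Slot 14 by 7 mm; a 45-degree lead-in 3 mm deep widens it to 20 by 13 mm. The key is home when key_collar meets this point (tip 33 mm down); it can turn only within the last 3 mm, and is trapped while turned.
- switch (a joint): Angle of the rotor below the plate (its slot is 13.5 by 6.5 mm): 0 at rest, grows clockwise seen from above, stop at 1.57 rad. A spring turns it back, 0.03 N m at 0, 0.13 N m at the stop. Play: the key turns up to 0.2 rad further than the rotor. Two sticky spring pins in it resist the blade with up to some 15 N on its way down; twisting the key 0.05 rad to and fro helps.
- bowl_a: White cupping bowl, 92 mm diameter, 60 mm high, loose, origin at its foot. Bystander.
- bowl_b: Another such white bowl. Bystander.
- tumbler: Lime green tumbler, 76 mm diameter, 100 mm high, loose, origin at its foot. Bystander.
Mind the look-alikes: they are no part of the job. Of the things that look like the tube, the middle-sized one is meant.

How it is judged:
By the outcome, as a careful person would: the job done as asked, in the order asked, and still so for the second after the job is handed in, while the arm keeps its last pose, push and grip.
It also fails if it takes over 72 s, if anything falls off the work surface, if the arm or the gripper's body presses on something with over 40 N, if the wrist force passes 120 N, or if a joint passes its speed limit or range.

## Robot

A 6-joint arm with a two-finger parallel gripper is mounted at the origin on the work surface. World frame = base frame: x ahead of the robot, y to its left, z up, the work surface at z = 0. Lengths are in m, angles in rad, forces in N, time in s.
With the tool pointing down it reaches from about 0.425 to 0.95 m from the base axis. Payload 3.5 kg.
Tool frame: the origin (TCP) lies between the finger pads; the fingertips stand 17 mm ahead of it and the grasp point (between the pads) lies 2 mm behind it; z points along the fingers, y is the direction in which the jaws open and shut (so a half turn about z gives the same grasp; the last joint's range is limited). The gripper opens to 85 mm and grips with 20 to 120 N. Pads are 22 mm wide; open, the fingers measure 114 mm over their backs; the gripper's body (76 mm by 85 mm) begins 54 mm behind the grasp point. The pads swing forward as they close: fully open they stand 13 mm farther back than shut.
Start: joints at [-1.339, 0.286, 1.577, -0, 1.279, -0.15], TCP at [0.252, -0.626, 0.248] pointing down, gripper open.
Joint ranges: [-2.77, 2.77], [-0.9, 2.22], [0.21, 2.48], [-1.53, 4.67], [0.24, 2.81], [-2.84, 2.84]. Speed limits (rad/s): [2.79, 2.79, 3.14, 3.14, 3.14, 3.14].

## Interface

Orientations are given as a rotation vector (axis times angle).
In Python, from rig import robot, eyes gives the robot as it stands. The module is installed in compiled form; this text tells all that it offers.
- The arm moves only by the tool step_arm, never from a script. Its arguments are lists of equal length, an entry for each row: "fingers": the gripper command: -1 is shut, 1 is fully open, values between are in proportion; "translation": the shift along the tool's x, y, z in mm, a list of three; "delta_rot": the turn, a rotation vector about the tool's x, y, z in rad, a list of three. A call has 1 to 20 rows; each row shifts and turns the commanded pose from where the row before left it, along the tool's axes as they then stand; what a row does not reach is not made up. A row lasts 1/10 s, in which the tool goes at most 50 mm and 8.59 degrees, less where a joint would pass 70% of its speed; a pose out of reach is approached as far as the arm can. A call is refused whole if a number of a shift passes 50 or a number of a turn 0.15, either way. A call with a gripper value outside its range is refused whole. The fingers move at their own pace and stop on an object; the grip force is fixed at half the most. Time passes only in rows, so rows that do not move let the fingers close. It gives the time, the measured TCP pose, the force and the opening at its end, in the units of the state.
- robot.sense(): the state, without advancing time (a new reading comes with each control period).
- eyes.snapshot(name): name is "scene" or "top"; returns the picture (420x560x3 uint8, red, green, blue); there is no depth.
- eyes.camera_model(name): a dict with "fx", "fy", "cx", "cy" (pixels), "rvec" (rotation vector, rad) and "tvec" (3), from world to camera coordinates, as OpenCV has them. Camera axes: x right, y down, z forward; pixel columns grow to the right and rows downward; lengths in m; the calibration is good to about 2 mm. A picture is of the moment at which its call begins. camera_model takes no time and is no camera call.
- robot.close_job(): hands the job in, once; it reports no verdict.
The state is a dict: "t": time; "joint_positions": joint angles; "dq": joint speeds; "effort": joint torques, N m; "ee_pos": TCP position; "ee_rot": TCP orientation; "ft_force": force on the tool from outside, world axes, zero at the start; "moment": the same for the moment, N m; "gripper_width": opening from 0.0 (shut) to 1.0 (fully open).
Only numpy, scipy, OpenCV 4.12 (cv2) and the standard library are available. Lean on these libraries where they do the work, as an engineer would, in place of code of your own. Each camera call takes 0.05 s, during which the arm holds its last target. There are 200 camera calls.

## Working session

There is one attempt and no reset: what is moved stays moved. The work goes in short steps, Python scripts to look and compute and a tool call to move; the robot and the scene stay as the last step left them, time stands still between calls to the robot, and variables do not carry over. Pictures are saved under pics/ and viewed, about 8 in all and at most 12, crops included, and the job is handed in when it is done.

Besides the shell and the picture viewer there is one more tool, called after ">>>" as name(argument=value, ...) on one line, values as JSON. step_arm: Moves the arm, as the interface text tells. Its arguments: {"type":"object","properties":{"fingers":{"type":"array"},"translation":{"type":"array"},"delta_rot":{"type":"array"}},"required":["fingers","translation","delta_rot"]}

```bash
mkdir -p pics; cat > h.py <<'E'
import numpy as np, cv2
from rig import robot, eyes
from scipy.spatial.transform import Rotation as R
def snap(n,f):
    im=eyes.snapshot(n); cv2.imwrite('pics/'+f,im[:,:,::-1]); return im
def ray(n,u,v):
    c=eyes.camera_model(n); Rm=R.from_rotvec(np.ravel(c['rvec'])).as_matrix(); t=np.ravel(c['tvec'])
    d=Rm.T@np.array([(u-c['cx'])/c['fx'],(v-c['cy'])/c['fy'],1]); return -Rm.T@t,d
def onz(n,u,v,z):
    o,d=ray(n,u,v); return o+d*(z-o[2])/d[2]
def proj(n,p):
    c=eyes.camera_model(n); q=R.from_rotvec(np.ravel(c['rvec'])).as_matrix()@np.array(p)+np.ravel(c['tvec'])
    return np.array([c['fx']*q[0]/q[2]+c['cx'],c['fy']*q[1]/q[2]+c['cy']])
E
python3 - <<'E'
from h import *
a=snap('scene','s0.png');b=snap('top','t0.png')
for n in('scene','top'):
    c=eyes.camera_model(n);print(n,c['fx'],ray(n,280,210))
print(robot.sense())
E
```

```text
scene 436.4956434686176 (array([0.89837861, 0.4318261 , 0.78831089]), array([-0.34122187, -0.47938721, -0.80864161]))
top 472.22790896665146 (array([0.42393861, 0.005918  , 1.33394633]), array([ 0.11521182,  0.00149577, -0.99351536]))
{'t': 0.1, 'joint_positions': array([-1.33900098e+00,  2.87115894e-01,  1.57806032e+00,  5.57865401e-06,
        1.27858693e+00, -1.49967575e-01]), 'dq': array([-0.0016097 , -0.00024899, -0.00109512, -0.00045509,  0.00180361,
        0.000846  ]), 'effort': array([ 5.45528528e-04, -4.07298374e+01, -2.93699670e+01, -1.25268375e-04,
        3.43331005e-03, -8.43234176e-06]), 'ee_pos': array([ 0.25139338, -0.62582919,  0.24704348]), 'ee_rot': array([-3.08240409e+00, -5.95622870e-01,  1.30980411e-04]), 'ft_force': array([ 0.08548184,  0.07602098, -0.32571141]), 'moment': array([ 0.03844691, -0.05287283, -0.03934769]), 'gripper_width': 0.9985117981024259}
```

View pics/s0.png

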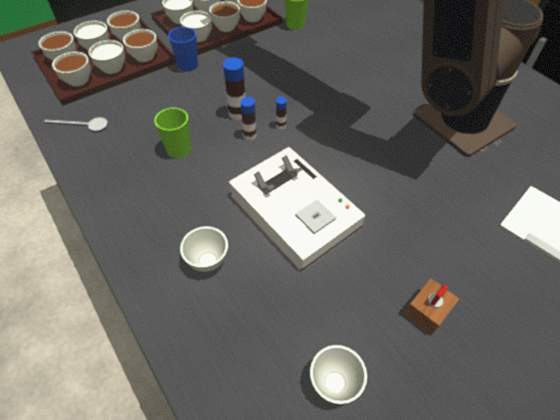

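View pics/t0.png

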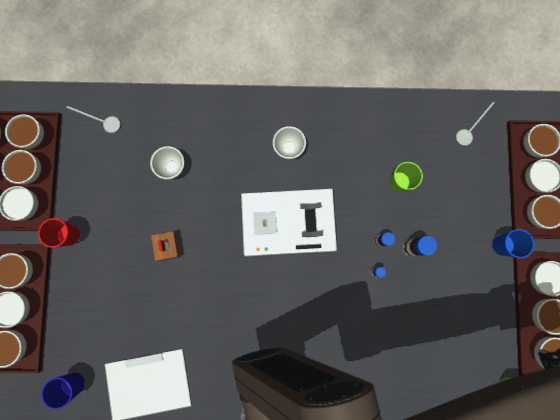

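The scene shows three tubes: large at scene (234,90)/top (425,245), middle at (249,118)/(387,239) and small at (281,112)/(379,272), so I choose the middle one. The key is in its stand at scene (437,300)/top (165,245). The scanner is at top (289,222), with the plate at (264,222) and the cradle at (311,219).

```bash
python3 - <<'E'
from h import *
t=cv2.imread('pics/t0.png');s=cv2.imread('pics/s0.png')
def comps(im,mask,roi,mn=8):
    x0,y0,x1,y1=roi;m=np.zeros(mask.shape[:2],np.uint8);m[y0:y1,x0:x1]=mask[y0:y1,x0:x1]
    n,l,st,ce=cv2.connectedComponentsWithStats(m)
    return [(ce[i].round(1),st[i],(l==i)) for i in range(1,n) if st[i,4]>=mn]
ht=cv2.cvtColor(t,cv2.COLOR_BGR2HSV);hs=cv2.cvtColor(s,cv2.COLOR_BGR2HSV)
blue=lambda h:cv2.inRange(h,(105,150,60),(125,255,255))
red=lambda h:cv2.inRange(h,(0,190,90),(4,255,255))|cv2.inRange(h,(172,150,90),(180,255,255))
print('top caps')
for c,st,_ in comps(t,blue(ht),(340,220,450,290)):print(c,st,onz('top',*c,.11)[:2].round(4))
print('scene caps')
for c,st,_ in comps(s,blue(hs),(220,50,300,140)):print(c,st,onz('scene',*c,.098).round(4))
for n,h,r in(('top',ht,(140,220,190,270)),('scene',hs,(405,270,470,340))):
    for c,st,m in comps(t,red(h),r,4):
        print(n,'red',c,st,onz(n,*c,.068).round(4)) 
# stand: brown top
br=lambda h:cv2.inRange(h,(5,100,90),(20,255,255))
for n,h,r in(('top',ht,(140,220,190,270)),('scene',hs,(405,270,470,340))):
    for c,st,m in comps(t,br(h),r,40):
        rc=cv2.minAreaRect(np.argwhere(m)[:,::-1].astype(np.float32));bx=cv2.boxPoints(rc)
        print(n,'stand',c,st,[onz(n,*p,.05)[:2].round(4) for p in bx])
m=cv2.inRange(ht,(0,0,170),(180,50,255))
cs,_=cv2.findContours(m[180:270,230:350],cv2.RETR_EXTERNAL,cv2.CHAIN_APPROX_NONE)
c=max(cs,key=cv2.contourArea)+np.array([230,180]);P=np.array([onz('top',*p[0],.05)[:2] for p in c],np.float32)
rc=cv2.minAreaRect(P);print('scanner',rc)
big=np.hstack([cv2.resize(t[180:290,230:400],None,fx=2.4,fy=2.4,interpolation=3),cv2.resize(t[212:278,137:193],None,fx=4,fy=4,interpolation=3)])if 0 else None
a=cv2.resize(t[180:290,230:430],(800,440),interpolation=cv2.INTER_CUBIC)
b=cv2.resize(t[225:265,140:190],(200,160),interpolation=cv2.INTER_CUBIC);c2=cv2.resize(s[270:340,405:465],(137,160));d=cv2.resize(s[50:145,220:300],(135,160))
e=cv2.resize(s[150:270,225:370],(193,160));row=np.hstack([b,c2,d,e]);row=np.pad(row,((0,0),(0,800-row.shape[1]),(0,0)))
cv2.imwrite('pics/c1.png',np.vstack([a,row]))
E
```

```text
top caps
[387.2 238.6] [380 232  15  14 159] [ 0.4954 -0.2718]
[425.5 245.3] [415 236  22  19 346] [ 0.4795 -0.3714]
[379.8 271.6] [375 267  11  10  90] [ 0.4103 -0.2516]
scene caps
[233.3  68.7] [223  57  21  25 406] [ 0.45   -0.4132  0.098 ]
[247.5 104.8] [241  97  14  17 190] [ 0.4943 -0.2749  0.098 ]
[280.9 102.4] [276  97  11  12 106] [ 0.4237 -0.2374  0.098 ]
top red [160.2 245.2] [158 240   5  11  35] [0.4714 0.3253 0.068 ]
scene red [441.3 291.1] [437 286  10  12  55] [0.4579 0.3179 0.068 ]
top stand [164.  245.9] [151 231  26  30 496] [array([0.5008, 0.3576]), array([0.5118, 0.2977]), array([0.4407, 0.2827]), array([0.4299, 0.3422])]
scene stand [433.8 302.4] [ 410  279   49   47 1001] [array([0.5144, 0.2993]), array([0.4425, 0.2816]), array([0.4312, 0.344 ]), array([0.5014, 0.3586])]
scanner ((0.5415445566177368, -0.014999642968177795), (0.17036716639995575, 0.25061649084091187), 3.979299545288086)
```

View pics/c1.png

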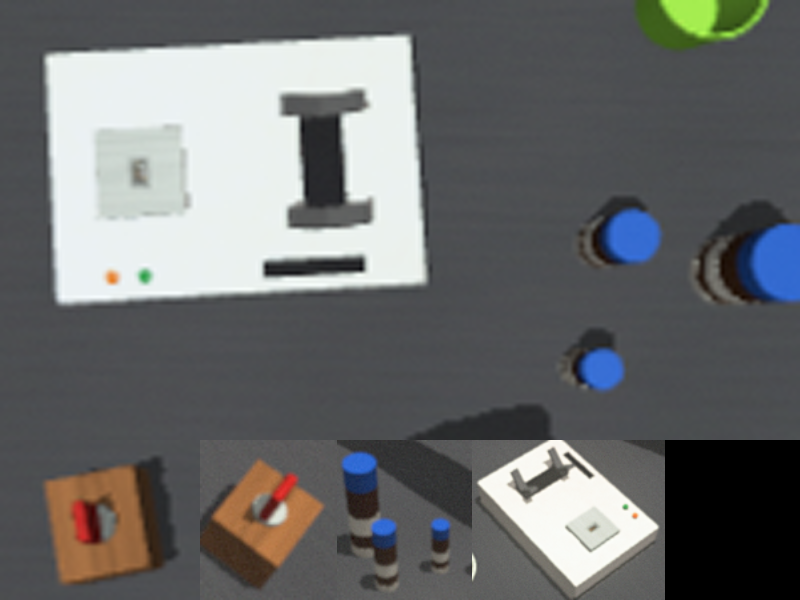

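I see three tubes in the crop. The middle one's cap is at crop (632,236) and comes out about 37 mm wide, which matches. Next I check that the wrist angles for a tilted grasp (60° at pick-up, 30° at placing) stay in range, and locate the bystanders.

```bash
cat >> h.py <<'E'
d2=np.deg2rad
def pose(az,tilt):
    # tool x at azimuth az when pointing down, then leaned: tilt>0 -> wrist moves toward +x_tool side (tool z points to -x azimuth)
    Rd=R.from_euler('z',az,degrees=True)*R.from_euler('x',180,degrees=True)
    return Rd*R.from_euler('y',-tilt,degrees=True)
def wrist(Rt,q1,s):
    M=(R.from_euler('ZY',[q1,s])).inv()*Rt*R.from_euler('z',-90,degrees=True)
    a=M.as_euler('ZYZ'); return a, np.array([a[0]+np.pi,-a[1],a[2]+np.pi])
E
python3 - <<'E'
from h import *
q=robot.sense()['joint_positions']
print('check',wrist(R.from_rotvec(robot.sense()['ee_rot']),q[0],q[1]+q[2])[0])
print(pose(30,60).as_matrix().round(2))
np.set_printoptions(precision=2,suppress=True)
for az,t,q1,nm in((30,60,-.23,'gB'),(210,-60,-.23,'gA'),(15,60,-.3,'g15B'),(4,0,-.14,'midB'),(4,-30,-.14,'plB'),(184,30,-.14,'plA')):
  for s in(1.6,1.9,2.2): print(nm,s,*[(x+np.pi)%(2*np.pi)-np.pi for x in wrist(pose(az,t),q1,s)][:1])
for nm,u,v,z in(('tumb',408,177,.06),('bowlA',290,142,.06),('bowlB',167,162,.06)):print(nm,onz('top',u,v,z))
E
```

```text
check [ 5.57865401e-06  1.27858693e+00 -1.49967575e-01]
[[ 0.43  0.5  -0.75]
 [ 0.25 -0.87 -0.43]
 [-0.87  0.   -0.5 ]]
gB 1.6 [-0.85  2.24  0.52]
gB 1.9 [-0.72  2.02  0.77]
gB 2.2 [-0.65  1.79  0.97]
gA 1.6 [-0.85  2.24 -2.62]
gA 1.9 [-0.72  2.02 -2.37]
gA 2.2 [-0.65  1.79 -2.17]
g15B 1.6 [-0.72  2.37  0.7 ]
g15B 1.9 [-0.58  2.13  0.93]
g15B 2.2 [-0.5   1.87  1.1 ]
midB 1.6 [0.   1.54 1.36]
midB 1.9 [0.   1.24 1.36]
midB 2.2 [0.   0.94 1.36]
plB 1.6 [0.12 1.03 1.33]
plB 1.9 [0.16 0.73 1.27]
plB 2.2 [0.25 0.44 1.16]
plA 1.6 [ 0.12  1.03 -1.82]
plA 1.9 [ 0.16  0.73 -1.87]
plA 2.2 [ 0.25  0.44 -1.98]
tumb [ 0.67 -0.34  0.06]
bowlA [ 0.76 -0.02  0.06]
bowlB [0.7  0.32 0.06]
```

```bash
cat >> h.py <<'E'
def go(p0,R0,p1,R1):
    "tool-frame shift (mm), then turn (rad) about the TCP"
    return (R0.inv().apply(np.array(p1)-p0)*1e3).round(1), (R0.inv()*R1).as_rotvec().round(4)
def now(): s=robot.sense(); return s['ee_pos'],R.from_rotvec(s['ee_rot'])
np.set_printoptions(precision=4,suppress=True)
E
python3 - <<'E'
from h import *
p,r=now();A=[.62,-.225,.36];G=pose(20,60);mid=np.array([.495,-.273,.055]);z=G.apply([0,0,1])
print(go(p,r,A,G)); print('pre',mid-.12*z, go(np.array(A),G,mid-.12*z,G)[0])
E
```

```text
(array([ 491.4, -234.9, -112.3]), array([ 0.0152, -1.0474,  0.0308]))
pre [ 0.5927 -0.2375  0.115 ] [197.2   2.4 148.4]
```

>>> step_arm(fingers=[0.35,0.35,0.35,0.35,0.35,0.35,0.35,0.35,0.35,0.35,0.35,0.35,0.35,0.35,0.35,0.35,0.35,0.35,0.35,0.35], translation=[[41,-19.6,-9.4],[41,-19.6,-9.4],[41,-19.6,-9.4],[41,-19.6,-9.4],[41,-19.6,-9.4],[41,-19.6,-9.4],[41,-19.6,-9.4],[41,-19.6,-9.4],[41,-19.6,-9.4],[41,-19.6,-9.4],[41,-19.6,-9.4],[41,-19.6,-9.4],[0,0,0],[0,0,0],[0,0,0],[0,0,0],[0,0,0],[0,0,0],[0,0,0],[0,0,0]], delta_rot=[[0,0,0],[0,0,0],[0,0,0],[0,0,0],[0,0,0],[0,0,0],[0,0,0],[0,0,0],[0,0,0],[0,0,0],[0,0,0],[0,0,0],[0.002,-0.131,0.004],[0.002,-0.131,0.004],[0.002,-0.131,0.004],[0.002,-0.131,0.004],[0.002,-0.131,0.004],[0.002,-0.131,0.004],[0.002,-0.131,0.004],[0.002,-0.131,0.004]])

```text
t: 2.1
ee_pos: [0.6208, -0.2245, 0.3607]
ee_rot: [2.535, 0.444, -1.474]
ft_force: [0.3, -0.4, 0.1]
gripper_width: 0.674
```

```bash
python3 - <<'E'
from h import *
p,r=now();s=robot.sense();print(s['t'],p,s['joint_positions'],s['gripper_width']);print(r.as_matrix())
G=pose(20,60);mid=np.array([.495,-.273,.055]);z=G.apply([0,0,1])
print(go(p,r,mid-.12*z,G))
E
```

```text
2.1 [ 0.6208 -0.2245  0.3607] [-0.312   0.6266  1.1258 -0.7185  2.1964  0.7326] 0.6738052138541584
[[ 0.4654  0.3409 -0.8168]
 [ 0.167  -0.9401 -0.2972]
 [-0.8692  0.0019 -0.4945]]
(array([198.3,   2.1, 148.3]), array([-0.0001,  0.0063, -0.0022]))
```

>>> step_arm(fingers=[0.35,0.35,0.35,0.35,0.35,0.35,0.35], translation=[[33,0.3,24.7],[33,0.3,24.7],[33,0.3,24.7],[33,0.3,24.7],[33,0.3,24.7],[33,0.3,24.7],[0,0,0]], delta_rot=[[0,0,0],[0,0,0],[0,0,0],[0,0,0],[0,0,0],[0,0,0],[0,0,0]])

```text
t: 2.8
ee_pos: [0.5892, -0.2357, 0.1076]
ee_rot: [2.537, 0.451, -1.486]
ft_force: [-0.2, 0.2, -1.4]
gripper_width: 0.676
```

```bash
python3 - <<'E'
from h import *
a=snap('scene','s1.png');b=snap('top','t1.png')
A=cv2.resize(a[40:200,180:400],(800,582))
B=cv2.resize(b[170:300,310:470],(400,325))
cv2.imwrite('pics/c2.png',np.vstack([np.hstack([cv2.resize(a[40:200,180:400],(400,291)),cv2.resize(b[170:300,310:470],(358,291))])])[:,:,::-1])
p,r=now();s=robot.sense();print(p,s['joint_positions'],s['ft_force'])
mid=np.array([.495,-.273,.055]);G=pose(20,60);print(go(p,r,mid+.005*G.apply([0,0,1]),G))
E
```

```text
[ 0.593  -0.2369  0.1151] [-0.3381  0.8     1.3242 -0.6167  1.8863  0.9687] [ 0.5944 -0.1212  1.6065]
(array([  0.3,   0.5, 125.5]), array([-0.001 ,  0.0038, -0.0012]))
```

View pics/c2.png

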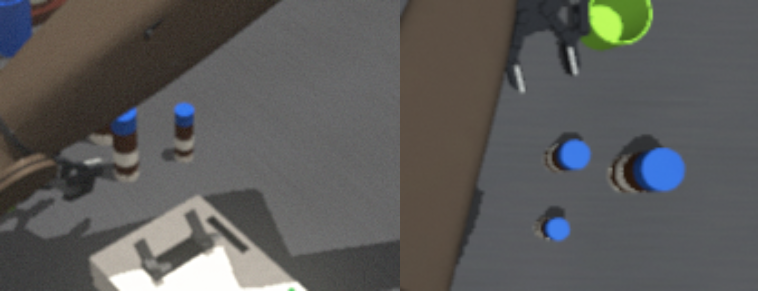

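Scene and top crops: the open fingers point at the middle tube (top crop (573,155)), with the fingertips at crop (518,85) and (573,70). The path is clear, so I check the projection and advance.

```bash
python3 - <<'E'
from h import *
p,r=now();z=r.apply([0,0,1]);y=r.apply([0,1,0])
for k in(-.033,.033): print(proj('top',p+.017*z+k*y))
# two-view cap triangulation on the unoccluded first pictures: cap centre (z~.11 top face)
for n,u,v,h in(('top',387.2,238.6,.11),('top',387.2,238.6,.105),('scene',247.5,104.8,.10),('scene',247.5,104.8,.095)):print(n,onz(n,u,v,h))
E
```

```text
[363.4006 210.6835]
[386.8837 202.5567]
top [ 0.4954 -0.2718  0.11  ]
top [ 0.4957 -0.273   0.105 ]
scene [ 0.4955 -0.2729  0.1   ]
scene [ 0.4925 -0.278   0.095 ]
```

>>> step_arm(fingers=[0.35,0.35,0.35,0.35,0.35,0.35,0.35], translation=[[0,0,22],[0,0,22],[0,0,22],[0,0,22],[0,0,20],[0,0,17],[0,0,0]], delta_rot=[[0,0,0],[0,0,0],[0,0,0],[0,0,0],[0,0,0],[0,0,0],[0,0,0]])

```text
t: 3.6
ee_pos: [0.4918, -0.2749, 0.0553]
ee_rot: [2.541, 0.441, -1.465]
ft_force: [-0.5, 0.7, 0.4]
gripper_width: 0.676
```

```bash
python3 - <<'E'
from h import *
a=snap('scene','s2.png');b=snap('top','t2.png')
cv2.imwrite('pics/c3.png',np.hstack([cv2.resize(a[80:170,210:310],(400,360)),cv2.resize(b[190:280,340:440],(400,360))])[:,:,::-1])
p,r=now();s=robot.sense();print(p,s['ft_force'])
z=r.apply([0,0,1])
print('tcp px',proj('top',p),proj('scene',p),'tips ctr',proj('top',p+.017*z))
h=cv2.cvtColor(b,cv2.COLOR_RGB2HSV);m=cv2.inRange(h,(105,150,60),(125,255,255));m[:,:370]=0;m[:,402:]=0;m[:225]=0;m[255:]=0
print(cv2.moments(m)['m10']/cv2.moments(m)['m00'],cv2.moments(m)['m01']/cv2.moments(m)['m00'],m.sum()//255)
E
```

```text
[ 0.4935 -0.2748  0.0559] [-0.1701 -0.0629 -0.3692]
tcp px [383.7823 240.4232] [248.6861 118.1329] tips ctr [385.0094 245.6847]
387.3475609756098 238.5548780487805 164
```

View pics/c3.png

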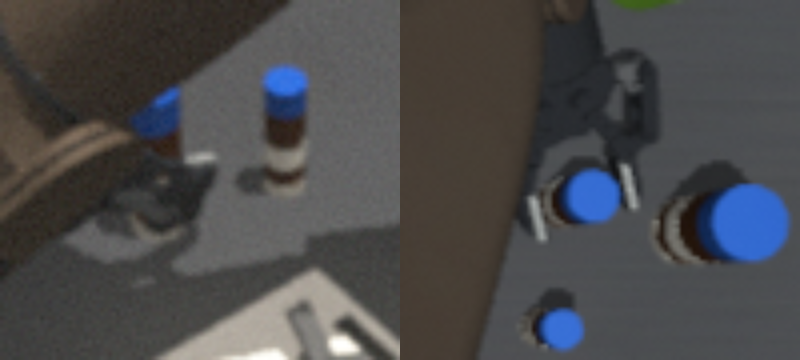

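The tube stands untouched between the open fingers (top crop cap (592,195), fingers at (538,220) and (627,185)). I advance slightly, close and lift.

>>> step_arm(fingers=[0.35,0.1,-1,-1,-1,-1,-1,-1,-1], translation=[[0,0,4],[0,0,0],[0,0,0],[0,0,0],[0,0,0],[0,0,0],[0,0,0],[0,0,0],[0,0,0]], delta_rot=[[0,0,0],[0,0,0],[0,0,0],[0,0,0],[0,0,0],[0,0,0],[0,0,0],[0,0,0],[0,0,0]])

```text
t: 4.6
ee_pos: [0.4888, -0.2753, 0.0517]
ee_rot: [2.54, 0.444, -1.467]
ft_force: [1.9, 3.1, 4.9]
gripper_width: 0.389
```

```bash
python3 - <<'E'
from h import *
p,r=now();s=robot.sense();print(p,s['ft_force'],s['gripper_width'],s['t'])
G=pose(20,60);P=pose(4,-30)
print('err',(G.inv()*r).as_rotvec())
# tube mid in tool frame along tool; assume foot on table: axis vertical through (p); 
A=[.6,-.2,.30]
print(go(p,r,A,P)); mid=pose(4,0)
print((r.inv()*mid).as_rotvec(),(mid.inv()*P).as_rotvec())
print('up in tool',r.inv().apply([0,0,1]))
E
```

```text
[ 0.4888 -0.2753  0.0517] [1.9035 3.1359 4.8795] 0.38905943269145016 4.6
err [-0.     -0.0008  0.0029]
(array([-150.1,  -32.2, -236.8]), array([0.0827, 1.5602, 0.2971]))
[0.1478 1.0406 0.2505] [-0.      0.5236  0.    ]
up in tool [-0.8664  0.0026 -0.4993]
```

```bash
python3 - <<'E'
from h import *
p,r=now();P=pose(4,-30)
q=p+np.array([0,0,.22]);print(go(p,r,q,r)[0],go(q,r,[.545,-.075,q[2]],r)[0])
print((r.inv()*P).as_rotvec()/12)
print('mid in tool',r.inv().apply(np.array([.4953,-.2732,.055])-p))
E
```

```text
[-190.6    0.6 -109.9] [  60.1 -169.1 -105.1]
[0.0069 0.13   0.0248]
mid in tool [ 0.0006  0.0003 -0.0076]
```

>>> step_arm(fingers=[-1,-1,-1,-1,-1,-1], translation=[[-17,0,-10],[-34,0,-20],[-35,0,-20],[-35,0,-20],[-35,0,-20],[-35,0,-20]], delta_rot=[[0,0,0],[0,0,0],[0,0,0],[0,0,0],[0,0,0],[0,0,0]])

```text
t: 5.2
ee_pos: [0.4876, -0.2749, 0.2714]
ee_rot: [2.54, 0.447, -1.468]
ft_force: [-0.4, -0.5, -1.8]
gripper_width: 0.388
```

>>> step_arm(fingers=[-1,-1,-1,-1,-1,-1,-1,-1,-1,-1,-1,-1,-1,-1,-1,-1,-1,-1], translation=[[12,-33.8,-21],[12,-33.8,-21],[12,-33.8,-21],[12,-33.8,-21],[12,-33.8,-21],[0,0,0],[0,0,0],[0,0,0],[0,0,0],[0,0,0],[0,0,0],[0,0,0],[0,0,0],[0,0,0],[0,0,0],[0,0,0],[0,0,0],[0,0,0]], delta_rot=[[0,0,0],[0,0,0],[0,0,0],[0,0,0],[0,0,0],[0.007,0.13,0.0248],[0.007,0.13,0.0248],[0.007,0.13,0.0248],[0.007,0.13,0.0248],[0.007,0.13,0.0248],[0.007,0.13,0.0248],[0.007,0.13,0.0248],[0.007,0.13,0.0248],[0.007,0.13,0.0248],[0.007,0.13,0.0248],[0.007,0.13,0.0248],[0.007,0.13,0.0248],[0,0,0]])

```text
t: 7.0
ee_pos: [0.5409, -0.0745, 0.2672]
ee_rot: [-3.015, -0.099, -0.797]
ft_force: [-0.0, -0.7, -0.8]
gripper_width: 0.386
```

```bash
python3 - <<'E'
from h import *
a=snap('scene','s3.png');b=snap('top','t3.png')
cv2.imwrite('pics/c4.png',np.hstack([cv2.resize(a[60:240,180:400],(440,360)),cv2.resize(b[150:280,220:360],(360,334))[:,:] if 0 else cv2.resize(b[150:280,230:360],(360,360))])[:,:,::-1])
p,r=now();s=robot.sense();print(p,s['joint_positions'],s['ft_force'],s['gripper_width'],s['t'])
P=pose(4,-30);print('rot err left',(r.inv()*P).as_rotvec())
print('mid now',p+r.apply([.0006,.0003,-.0076]),'axis',r.apply([-.8664,.0026,-.4993]))
E
```

```text
[ 0.5436 -0.075   0.2706] [-0.425  -0.259   2.1436  0.3298  0.8186  0.905 ] [ 1.0218  0.0094 -0.6004] 0.38165731328357994 7.1
rot err left [-0.0008  0.004  -0.0021]
mid now [ 0.5404 -0.0755  0.2775] axis [-0.9975 -0.0709  0.0032]
```

View pics/c4.png

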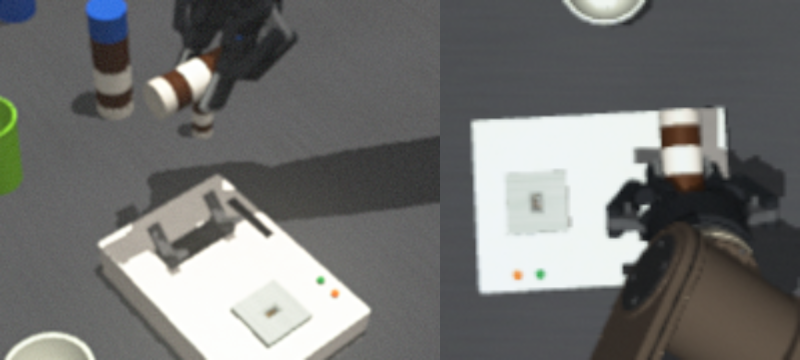

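The tube hangs horizontally above the cradle, foot end away from the robot (top crop (681,112)). Next I check its position and the cradle point from the pixels.

```bash
python3 - <<'E'
from h import *
p,r=now();m=p+r.apply([.0006,.0003,-.0076]);ax=-r.apply([-.8664,.0026,-.4993])
f=m+.055*ax
print('foot top rim px expected',proj('top',f+[0,0,.017]),proj('top',f), 'scene foot ctr',proj('scene',f), 'seen ~(317,190), scene (220,109)')
t=cv2.imread('pics/t0.png');h=cv2.cvtColor(t,cv2.COLOR_BGR2HSV)
g=cv2.inRange(h,(0,0,0),(180,255,135));g[:196]=0;g[241:]=0;g[:,:295]=0;g[:,328:]=0
n,l,st,ce=cv2.connectedComponentsWithStats(g)
i=1+st[1:,4].argmax();print(st[i])
ys,xs=np.where(l==i)
for y in range(st[i,1],st[i,1]+st[i,3],2):
    k=xs[ys==y];print(y,k.min(),k.max(),end='; ')
print()
for z in(.06,.084):print(z,onz('top',311.8,219.5,z))
C=np.array([.5457,-.0749,.084]);u=np.array([.9976,.0694,0]);v=np.array([-.0694,.9976,0])
for sx in(-.045,-.031,.031,.045):print([proj('top',C+sx*u+k*v).round(1) for k in(-.024,.024)])
# plate
K=np.array([.537,.0498,.058]);print('plate',[proj('top',K+a*u+b*v).round(1) for a in(-.03,.03) for b in(-.03,.03)],'mouth',proj('top',K),proj('scene',K))
for nm,im in(('top',t),('scene',cv2.imread('pics/s0.png'))):
    x,y=proj(nm,K).astype(int);gr=im[y-5:y+6,x-6:x+7].astype(int).sum(2)//3;print(nm,x-6,y-5);print(gr)
E
```

```text
foot top rim px expected [315.8037 187.9735] [315.2374 189.1841] scene foot ctr [255.5189 110.1721] seen ~(317,190), scene (220,109)
[300 203  23  34 447]
203 316 320; 205 301 320; 207 301 319; 209 305 314; 211 305 314; 213 305 314; 215 305 314; 217 305 315; 219 305 315; 221 306 315; 223 306 315; 225 306 315; 227 306 315; 229 306 316; 231 304 322; 233 302 322; 235 302 321; 
0.06 [ 0.5471 -0.0788  0.06  ]
0.084 [ 0.5448 -0.0772  0.084 ]
[array([321. , 235.5]), array([303. , 236.5])]
[array([320.7, 230.3]), array([302.6, 231.3])]
[array([319.2, 207.1]), array([301.3, 208.1])]
[array([318.9, 201.9]), array([300.9, 202.9])]
plate [array([276., 233.]), array([253.8, 234.2]), array([274.8, 211. ]), array([252.7, 212.2])] mouth [264.3082 222.5566] [315.3997 214.6646]
top 258 217
[[208 209 209 208 208 207 208 208 207 208 208 208 210]
 [206 205 206 206 206 206 207 208 208 208 210 211 211]
 [209 210 209 205 195 188 184 180 187 203 213 213 213]
 [209 209 209 204 183 157 144 139 162 197 209 210 209]
 [208 207 206 201 177 137 144 169 166 196 207 207 207]
 [205 204 204 199 175 130 119 151 167 191 
[... 208 characters left out ...]
168 167 188 211 211 211]
 [209 209 209 210 207 202 203 202 201 203 209 209 210]]
scene 309 209
[[220 220 217 220 221 220 221 223 221 219 220 219 219]
 [220 221 222 218 219 219 220 218 216 221 221 223 222]
 [221 218 219 220 218 219 213 210 201 211 217 220 219]
 [221 222 218 218 216 212 203 194 179 193 208 217 217]
 [221 219 219 218 211 205 191 171 157 169 187 211 213]
 [224 222 214 206 192 179 162 135 128 144 171 190 205]
 [219 217 203 194 172 143 119 103 110 136 172 190 207]
 [217 211 202 175 142 117 107 115 137 174 198 210 218]
 [218 218 207 180 142 124 125 151 181 200 212 218 216]
 [220 222 218 205 179 154 169 197 213 216 217 216 216]
 [222 220 222 218 211 200 210 221 219 221 216 218 217]]
```

```bash
python3 - <<'E'
from h import *
b=cv2.imread('pics/t3.png').astype(int)
for y in range(187,216,3): print(y,b[y,305:328].sum(1)//3, b[y,305:328,2]-0 if 0 else '')
a=cv2.imread('pics/s3.png')
cv2.imwrite('pics/c5.png',np.hstack([cv2.resize(a[75:145,240:320],(400,350),interpolation=2),cv2.resize(cv2.imread('pics/t3.png')[180:250,280:350],(350,350),interpolation=2)]))
p,r=now();m=p+r.apply([.0006,.0003,-.0076]);ax=-r.apply([-.8664,.0026,-.4993]);v=np.array([-.07,.9976,0])
for k in(.055,.03):
  for s in(-.017,.017): print(k,s,proj('top',m+k*ax+s*v).round(1))
print('scene tcp',proj('scene',p))
E
```

```text
187 [80 80 80 80 79 79 80 81 80 79 80 80 81 80 82 80 80 81 81 81 81 81 81] 
190 [227 227 228 212 174 179 199 214 222 228 233 234 235 233 228 216 194 167
 143 142 150 150 150] 
193 [242 242 242 227 183 186 211 223 230 235 238 239 238 234 229 221 207 182
 147 133 149 148 149] 
196 [242 242 242 222 126  60  54  49  53  57  62  67  64  59  53  48  45  40
  62 117 149 150 149] 
199 [242 241 241 228 158  38  43  49  50  55  63  68  65  61  54  51  46  42
  52 110 148 149 149] 
202 [242 242 242 242 207  36  42  48  72 117 144 148 148 146 161 179 157 115
  90 112 152 152 152] 
205 [ 90  91  91  91 115 169 211 227 235 241 242 242 243 242 241 239 233 220
 190 156 144 151 152] 
208 [ 78  88 104 102  87 144 206 225 234 239 242 243 242 242 241 239 234 223
 197 147  98 115 107] 
211 [ 28  33  77 108  95 131 200 223 233 238 242 242 242 242 242 240 236 226
 203 150  70  90 109] 
214 [27 31 33 32 35 42 33 31 33 43 56 64 70 67 62 55 48 46 42 34 38 44 31] 
0.055 -0.017 [322.7 188.8]
0.055 0.017 [307.8 189.6]
0.03 -0.017 [323.4 199.7]
0.03 0.017 [308.5 200.5]
scene tcp [278.7847 101.1672]
```

View pics/c5.png

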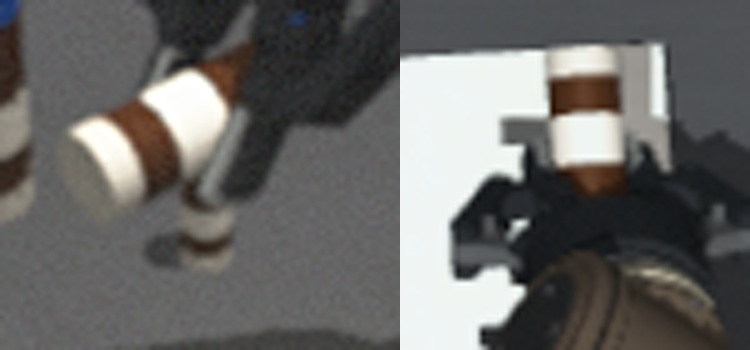

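The tube's edges in the top view (308.5–323 px) match the predicted 307.8–322.7, so it is well held and level. Now I lower it.

```bash
python3 - <<'E'
from h import *
p,r=now();o=r.apply([.0006,.0003,-.0076]);print(p,(r.inv()*pose(4,-30)).as_rotvec())
c=np.array([.5457,-.0755,.084])
for h in(.04,.012,0):print(h,go(p,r,c+[0,0,h]-o,r)[0])
print('down unit',r.inv().apply([0,0,-1]))
E
```

```text
[ 0.5436 -0.075   0.2706] [-0.0008  0.004  -0.0021]
0.04 [-71.6   0.6 135.9]
0.012 [-85.5   0.7 160.2]
0 [-91.4   0.7 170.6]
down unit [-0.4966  0.0017  0.868 ]
```

>>> step_arm(fingers=[-1,-1,-1,-1,-1,-1,-1,-1,-1,-1], translation=[[-18,0.2,34],[-18,0.2,34],[-18,0.2,34],[-17.6,0,33.9],[-5,0,8.7],[-5,0,8.7],[-4,0,7],[0,0,0],[0,0,0],[0,0,0]], delta_rot=[[0,0,0],[0,0,0],[0,0,0],[0,0,0],[0,0,0],[0,0.004,0],[0,0,0],[0,0,0],[0,0,0],[0,0,0]])

```text
t: 8.1
ee_pos: [0.5513, -0.075, 0.0915]
ee_rot: [-3.013, -0.104, -0.816]
ft_force: [-0.0, 0.7, -1.1]
gripper_width: 0.386
```

```bash
python3 - <<'E'
from h import *
p,r=now();o=r.apply([.0006,.0003,-.0076]);s=robot.sense();print(p,s['ft_force'],s['joint_positions'],s['t'])
c=np.array([.5457,-.0755,.084]);print(p+o,go(p,r,c-o,r)[0])
E
```

```text
[ 0.5513 -0.075   0.0915] [-0.0383  0.7309 -1.0926] [-0.4195  0.027   2.2594  0.5838  0.4451  0.6028] 8.1
[ 0.548  -0.0755  0.0983] [-9.2 -0.2 11.2]
```

>>> step_arm(fingers=[-1,-1,-1,-1,-1], translation=[[-3.6,-0.1,3.9],[-3.5,-0.1,3.9],[-1,0,1.7],[0,0,0],[0,0,0]], delta_rot=[[0,0,0],[0,0,0],[0,0,0],[0,0,0],[0,0,0]])

```text
t: 8.6
ee_pos: [0.5478, -0.074, 0.0776]
ee_rot: [-3.011, -0.103, -0.811]
ft_force: [-0.9, 3.3, 1.7]
gripper_width: 0.381
```

>>> step_arm(fingers=[-1,-1,-1], translation=[[-0.8,0,1.3],[0,0,0],[0,0,0]], delta_rot=[[0,0,0],[0,0,0],[0,0,0]])

```text
t: 8.9
ee_pos: [0.5483, -0.0735, 0.0771]
ee_rot: [-3.01, -0.105, -0.813]
ft_force: [-4.6, 5.8, 7.5]
gripper_width: 0.382
```

>>> step_arm(fingers=[-0.1,0.0,0.15,0.15,0.15,0.15,0.15,0.15,0.15], translation=[[0,0,0],[0,0,0],[0,0,0],[0,0,0],[0,0,-10],[0,0,-25],[0,0,-35],[0,0,-40],[0,0,-40]], delta_rot=[[0,0,0],[0,0,0],[0,0,0],[0,0,0],[0,0,0],[0,0,0],[0,0,0],[0,0,0],[0,0,0]])

```text
t: 9.8
ee_pos: [0.4715, -0.08, 0.207]
ee_rot: [-3.014, -0.103, -0.812]
ft_force: [1.0, -0.8, 0.6]
gripper_width: 0.574
```

```bash
python3 - <<'E'
from h import *
p,r=now();s=robot.sense();print(p,s['ft_force'],s['joint_positions'],s['gripper_width'],s['t'])
K=pose(193,0);b0=np.array([.4716,.3204,.077])
print('up first then key',go(p,r,[.50,.10,.30],K)); q=np.array([.50,.10,.30]);print(go(q,K,b0+[0,0,.12],K)[0])
E
```

```text
[ 0.4715 -0.08    0.207 ] [ 1.0432 -0.7805  0.5513] [-0.5229 -0.3873  2.3594  0.4175  0.7654  0.7352] 0.5739754642065524 9.8
up first then key (array([  81.9, -177.7,  -59.7]), array([-0.7774, -0.0601,  2.8852]))
[-21.9 221.1 103. ]
```

>>> step_arm(fingers=[0,-0.3,-0.3,-0.3,-0.3,-0.3,-0.3,-0.3,-0.3,-0.3,-0.3,-0.3,-0.3,-0.3,-0.3,-0.3,-0.3,-0.3,-0.3,-0.3], translation=[[0,0,-20],[0,0,-20],[0,0,-10],[0,0,-10],[0,0,0],[0,0,0],[0,0,0],[0,0,0],[0,0,0],[0,0,0],[0,0,0],[0,0,0],[0,0,0],[0,0,0],[0,0,0],[0,0,0],[0,0,0],[0,0,0],[0,0,0],[0,0,0]], delta_rot=[[0,-0.131,0],[0,-0.131,0],[0,-0.131,0],[0,-0.131,0],[0,0,-0.14],[0,0,-0.14],[0,0,-0.14],[0,0,-0.14],[0,0,-0.14],[0,0,-0.14],[0,0,-0.14],[0,0,-0.14],[0,0,-0.14],[0,0,-0.14],[0,0,-0.14],[0,0,-0.14],[0,0,-0.14],[0,0,-0.14],[0,0,-0.14],[0,0,-0.14]])

```text
t: 11.8
ee_pos: [0.4507, -0.0818, 0.2616]
ee_rot: [1.262, 2.874, 0.003]
ft_force: [-0.2, -0.1, 0.4]
gripper_width: 0.349
```

```bash
python3 - <<'E'
from h import *
p,r=now();s=robot.sense();print(p,s['ft_force'],s['joint_positions'],s['gripper_width'],s['t'])
K=pose(193,0);b0=np.array([.4716,.3204,.077])
print((r.inv()*K).as_rotvec(), go(p,K,b0+[0,0,.10],K)[0])
b=snap('top','t4.png')
h=cv2.cvtColor(b,cv2.COLOR_RGB2HSV)
cv2.imwrite('pics/c6.png',np.hstack([cv2.resize(b[170:270,220:360],(490,350),interpolation=2),cv2.resize(b[215:275,135:195],(300,300),interpolation=2)if 0 else cv2.resize(b[220:270,140:190],(350,350),interpolation=2)])[:,:,::-1])
E
```

```text
[ 0.4507 -0.0818  0.2616] [-0.2368 -0.0873  0.3582] [-0.4027 -0.224   2.0753  0.002   1.2875 -1.1464] 0.34939865325570824 11.8
[ 0.0017  0.0031 -1.0544] [-110.9  387.2   84.6]
```

View pics/c6.png

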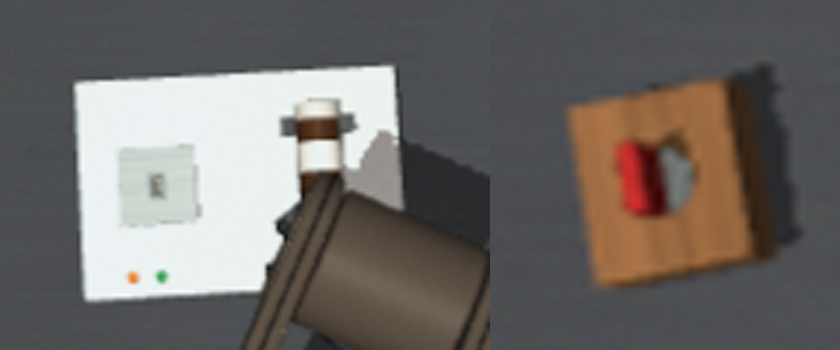

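The top crop shows the tube lying across both saddles (crop (318,150)). The key is still in its stand (right crop (640,178)). On to the key.

>>> step_arm(fingers=[-0.3,-0.3,-0.3,-0.3,-0.3,-0.3,-0.3,-0.3,-0.3,-0.3,-0.3,-0.3,-0.3,-0.3,-0.3,-0.3,-0.3,-0.3], translation=[[0,0,0],[0,0,0],[0,0,0],[0,0,0],[0,0,0],[0,0,0],[0,0,0],[0,0,0],[-12.3,43,5],[-12.3,43,5],[-12.3,43,10],[-12.3,43,10],[-12.3,43,10],[-12.3,43,10],[-12.3,43,11],[-12.3,43,11],[-12.3,43,12],[0,0,0]], delta_rot=[[0,0,-0.132],[0,0,-0.132],[0,0,-0.132],[0,0,-0.132],[0,0,-0.132],[0,0,-0.132],[0,0,-0.132],[0,0,-0.13],[0,0,0],[0,0,0],[0,0,0],[0,0,0],[0,0,0],[0,0,0],[0,0,0],[0,0,0],[0,0,0],[0,0,0]])

```text
t: 13.65
ee_pos: [0.4728, 0.3238, 0.1761]
ee_rot: [-0.35, 3.121, 0.002]
ft_force: [0.6, -0.2, 0.2]
gripper_width: 0.35
```

```bash
python3 - <<'E'
from h import *
p,r=now();s=robot.sense();print(p,s['joint_positions'],s['gripper_width'],s['t'])
K=pose(193,0);print((r.inv()*K).as_rotvec(), go(p,r,[.4716,.3204,.077],K)[0])
b=snap('top','t5.png');a=snap('scene','s5.png')
cv2.imwrite('pics/c7.png',np.hstack([cv2.resize(a[255:335,395:475],(400,400),interpolation=2),cv2.resize(b[180:260,280:360],(400,400),interpolation=2)])[:,:,::-1])
print('tcp',proj('scene',p),proj('top',p),'tips',proj('scene',p+[0,0,-.017]))
# bow colour in s0: red centroid, elongated direction on z=.095 top edge
C=np.array([.5457,-.0755,.084]);u=np.array([.9976,.0694,0]);v=np.array([-.0694,.9976,0])
print('tube top edge px: ends',[proj('top',C+k*u+s*v).round(1) for k in(-.055,.055) for s in(-.017,.017)])
t=b.astype(int)
for y in(199,203,207,211,223,227,231): print(y,t[y,298:328].sum(1)//3)
print('col312',t[195:250,312])
E
```

```text
[0.4728 0.3238 0.1761] [ 0.4232  0.1339  1.8936  0.0011  1.1132 -1.3716] 0.35019919370134456 13.65
[ 0.0011  0.0006 -0.0034] [ 2.  -3.2 99.1]
tcp [458.3295 268.8984] [149.6597 242.8044] tips [454.801  273.9453]
tube top edge px: ends [array([318.9, 239.5]), array([306.1, 240.2]), array([316.2, 198.4]), array([303.6, 199. ])]
199 [254 254 254 254 254 253 250 248 248 250 249 251 251 250 248 243 234 212
 187 239 254 254 254 254 254 254 254 254 254 254]
203 [254 252 234 216 203 186 186 218 214 211 210 204 206 202 191 180 166 144
 126 130 132 124 136 234 254 254 254 254 254 254]
207 [254 250 193 122 115 105  76  51  58  66  69  78  87  85  73  66  62  55
  63  90 113 135 196 245 253 254 254 254 254 254]
211 [254 254 254 254 254 254 248 215 239 248 252 253 254 254 254 253 252 244
 217 178 240 254 254 254 254 254 254 254 254 254]
223 [254 254 254 254 254 254 251 198  51  59  64  71  80  90  87  74  66  61
  55  82 149 240 254 254 254 254 254 254 254 254]
227 [254 254 254 254 254 254 254 240  48  58  62  68  78  89  89  76  66  60
  55  63 137 240 254 254 254 254 254 254 254 254]
231 [254 25
[... 248 characters left out ...]
 191 174]
 [121  86  63]
 [107  66  42]
 [107  67  43]
 [108  68  43]
 [109  67  43]
 [110  69  45]
 [249 251 249]
 [254 254 254]
 [254 254 254]
 [254 254 254]
 [254 254 254]
 [254 254 254]
 [254 254 254]
 [254 254 254]
 [218 210 198]
 [135  98  77]
 [122  79  54]
 [122  82  56]
 [124  82  57]
 [124  82  55]
 [125  83  57]
 [126  83  59]
 [125  84  58]
 [126  83  59]
 [127  85  59]
 [127  85  58]
 [126  84  58]
 [ 97 119 194]
 [ 77 140 242]
 [ 74 144 246]
 [ 76 145 247]
 [ 76 145 247]
 [ 75 145 247]
 [ 76 147 247]
 [ 78 147 248]
 [ 78 146 248]
 [ 60 114 218]
 [249 252 252]
 [254 254 254]
 [254 254 254]
 [175 184 181]
 [ 55  56  59]
 [ 55  56  59]
 [ 55  56  59]
 [166 173 171]
 [251 253 252]]
```

View pics/c7.png

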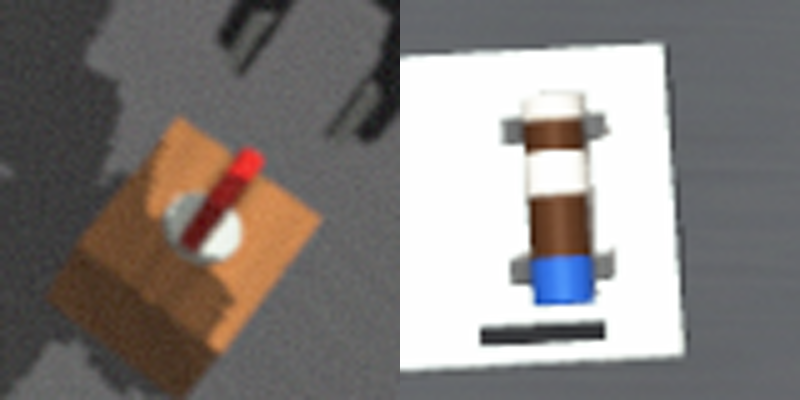

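The tube sits centred: its ends are at rows 198–240.5 against the predicted 198.7–239.9. The scene crop shows the red bow between the finger shadows, its top end at (444.6,287.6) and the collar at (435.6,300.4).

```bash
python3 - <<'E'
from h import *
print('bow top',onz('scene',444.6,287.6,.095),'collar',onz('scene',435.6,300.4,.055))
b=cv2.imread('pics/t4.png');h=cv2.cvtColor(b,cv2.COLOR_BGR2HSV)
m=cv2.inRange(h,(0,190,60),(5,255,255))|cv2.inRange(h,(174,150,60),(180,255,255));v=m.copy();m[:220]=0;m[270:]=0;m[:,:140]=0;m[:,190:]=0
pts=np.argwhere(m)[:,::-1];br=[q for q in pts if b[q[1],q[0],2]>150]
print(len(pts),len(br));br=np.array(br,np.float32)
print('bright',br.mean(0),onz('top',*br.mean(0),.095),'bbox',br.min(0),br.max(0))
P=np.array([onz('top',*q,.095)[:2] for q in br],np.float32);print(cv2.minAreaRect(P))
print('pred bow top px',proj('top',[.4716,.3204,.095]),proj('scene',[.4716,.3204,.095]))
E
```

```text
bow top [0.4646 0.3209 0.095 ] collar [0.4723 0.3227 0.055 ]
52 23
bright [159.6522 245.0435] [0.4708 0.3199 0.095 ] bbox [158. 241.] [161. 249.]
((0.47068867087364197, 0.3199780583381653), (0.021583348512649536, 0.00607066648080945), 13.933147430419922)
pred bow top px [159.4706 244.7312] [441.6374 289.4684]
```

>>> step_arm(fingers=[-0.3,-0.3,-0.3,-0.3,-0.3,-0.3,-0.3,-0.6,-1,-1,-1,-1], translation=[[2.5,-3.2,20],[0,0,25],[0,0,25],[0,0,20],[0,0,9],[0,0,0],[0,0,0],[0,0,0],[0,0,0],[0,0,0],[0,0,0],[0,0,0]], delta_rot=[[0,0,-0.01],[0,0,0],[0,0,0],[0,0,0],[0,0,0],[0,0,0],[0,0,0],[0,0,0],[0,0,0],[0,0,0],[0,0,0],[0,0,0]])

```text
t: 14.95
ee_pos: [0.4735, 0.3202, 0.0811]
ee_rot: [-0.359, 3.114, 0.013]
ft_force: [-2.2, 7.7, 1.5]
gripper_width: 0.1
```

```bash
python3 - <<'E'
from h import *
p,r=now();s=robot.sense();print(p,s['ft_force'],s['moment'],s['gripper_width'],s['t'],np.rad2deg(r.as_matrix()[1,0]))
M=r.as_matrix();print('az x',np.degrees(np.arctan2(M[1,0],M[0,0])),M[2])
E
```

```text
[0.4735 0.3202 0.0811] [-2.2051  7.7352  1.5397] [ 1.5629  0.3281 -0.013 ] 0.100151284883992 14.95 -13.033317412197048
az x -166.8511658504644 [-0.0079  0.0077 -0.9999]
```

>>> step_arm(fingers=[-1,-1,-1], translation=[[0,1,0],[0,0,0],[0,0,0]], delta_rot=[[0,0,0],[0,0,0],[0,0,0]])

```text
t: 15.25
ee_pos: [0.4734, 0.3204, 0.081]
ee_rot: [-0.36, 3.114, 0.01]
ft_force: [-1.5, 5.6, 2.1]
gripper_width: 0.097
```

```bash
python3 - <<'E'
from h import *
p,r=now();s=robot.sense();print(p,s['ft_force'],s['moment'],s['joint_positions']);M=r.as_matrix();print('az x',np.degrees(np.arctan2(M[1,0],M[0,0])),M[2])
E
```

```text
[0.4734 0.3204 0.081 ] [-1.5488  5.5905  2.1267] [ 1.13    0.2774 -0.0191] [ 0.4157  0.2543  1.9504  0.0053  0.9283 -1.3885]
az x -166.80627176982466 [-0.0076  0.0058 -1.    ]
```

>>> step_arm(fingers=[-1,-1,-1], translation=[[0,2.6,0],[0,0,0],[0,0,0]], delta_rot=[[0,0,0],[0,0,0],[0,0,0]])

```text
t: 15.55
ee_pos: [0.4728, 0.3211, 0.0803]
ee_rot: [-0.362, 3.115, 0.004]
ft_force: [-2.4, 1.8, 5.6]
gripper_width: 0.093
```

```bash
python3 - <<'E'
from h import *
p,r=now();s=robot.sense();print(p,s['ft_force'],s['moment'],s['joint_positions']);M=r.as_matrix();print('az x',np.degrees(np.arctan2(M[1,0],M[0,0])),M[2])
E
```

```text
[0.4728 0.3211 0.0803] [-2.3842  1.8114  5.588 ] [0.3721 0.1878 0.0221] [ 0.4188  0.2567  1.9491  0.0012  0.93   -1.3842]
az x -166.73796721653264 [-0.0055  0.002  -1.    ]
```

>>> step_arm(fingers=[-1,-1,-1,-1,-1,-1,-1], translation=[[0,0,-5],[0,0,-15],[0,0,-20],[0,0,-25],[0,0,-25],[0,0,0],[0,0,0]], delta_rot=[[0,0,0],[0,0,0],[0,0,0],[0,0,0],[0,0,0],[0,0,0],[0,0,0]])

```text
t: 16.25
ee_pos: [0.4716, 0.3198, 0.1688]
ee_rot: [-0.362, 3.118, 0.001]
ft_force: [-0.7, -0.3, -0.8]
gripper_width: 0.094
```

```bash
python3 - <<'E'
from h import *
p,r=now();s=robot.sense();print(p,s['ft_force'],s['gripper_width']);M=r.as_matrix();print('az x',np.degrees(np.arctan2(M[1,0],M[0,0])),M[2])
a=snap('scene','s6.png')
cv2.imwrite('pics/c8.png',cv2.resize(a[205:325,400:520],(480,480),interpolation=2)[:,:,::-1])
q=p.copy();q[0]=.537+(.4728-.4711);q[1]=.0498+(.3211-.3201)
print(go(p,r,q,pose(184,0)))
E
```

```text
[0.4716 0.3198 0.1688] [-0.6908 -0.2546 -0.7819] 0.0936265500087006
az x -166.7389193900188 [-0.003   0.0003 -1.    ]
(array([  -3.6, -277.2,   -0.1]), array([0.0006, 0.003 , 0.1616]))
```

View pics/c8.png

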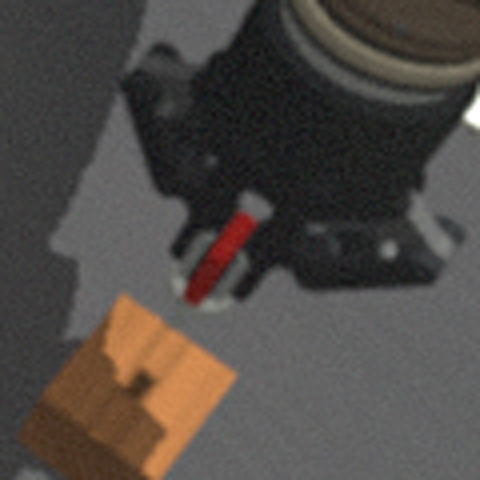

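The key is lifted and held upright; in the crop the bow is at (220,260) and the stand slot is empty at (140,383). Now I move it over the switch.

>>> step_arm(fingers=[-1,-1,-1,-1,-1,-1,-1,-1,-1,-1,-1,-1], translation=[[-0.5,-39.6,0],[-0.5,-39.6,0],[-0.5,-39.6,0],[-0.5,-39.6,0],[-0.5,-39.6,0],[-0.5,-39.6,0],[-0.5,-39.6,0],[0,0,0],[0,0,0],[0,0,15],[0,0,15],[0,0,0]], delta_rot=[[0,0,0],[0,0,0],[0,0,0],[0,0,0],[0,0,0],[0,0,0],[0,0,0],[0,0,0.081],[0,0,0.081],[0,0,0],[0,0,0],[0,0,0]])

```text
t: 17.5
ee_pos: [0.5357, 0.0518, 0.1338]
ee_rot: [0.112, -3.134, -0.004]
ft_force: [-0.4, 0.3, -1.3]
gripper_width: 0.097
```

```bash
python3 - <<'E'
from h import *
p,r=now();s=robot.sense();print(p,s['ft_force'],s['joint_positions'],s['t']);M=r.as_matrix();print('az x',np.degrees(np.arctan2(M[1,0],M[0,0])),M[2])
a=snap('scene','s7.png')
cv2.imwrite('pics/c9.png',cv2.resize(a[150:250,260:370],(550,500),interpolation=2)[:,:,::-1])
K=np.array([.537,.0498,.058])
tip=p+r.apply([.0018,.0005,.063]) # approx
print('mouth px',proj('scene',K),'tip expected',proj('scene',[K[0],K[1],p[2]-.0633]),'bow',proj('scene',[K[0],K[1],p[2]]),'collar bottom',proj('scene',[K[0],K[1],p[2]-.0303]))
print(go(p,r,[.5387,.0508,.0891],pose(184,0)))
E
```

```text
[0.5357 0.0518 0.1338] [-0.3704  0.2551 -1.2501] [-0.093   0.1154  2.      0.0022  1.0323 -1.7361] 17.5
az x -175.92082775831398 [ 0.0057  0.0028 -1.    ]
mouth px [315.3997 214.6646] tip expected [315.8507 211.0859] bow [318.2923 191.7132] collar bottom [317.0876 201.2715]
(array([-3.1, -1.3, 44.7]), array([ 0.0028, -0.0057,  0.0014]))
```

View pics/c9.png

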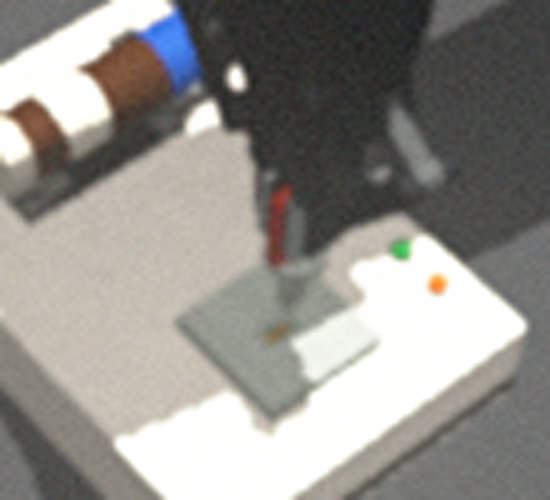

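The crop (11th picture) shows the blade tip at (288,310), just above and beside the slot at (277,332). That fits the roughly 3 mm TCP error, which I now correct and check numerically.

>>> step_arm(fingers=[-1,-1,-1], translation=[[-3.1,-1.3,4],[0,0,0],[0,0,0]], delta_rot=[[0.003,-0.006,0.001],[0,0,0],[0,0,0]])

```text
t: 17.85
ee_pos: [0.5424, 0.0503, 0.135]
ee_rot: [-0.108, 3.13, -0.002]
ft_force: [-0.8, 0.0, -0.9]
gripper_width: 0.094
```

```bash
python3 - <<'E'
from h import *
p,r=now();s=robot.sense();print(p,s['ft_force'],s['t']);M=r.as_matrix();print('az x',np.degrees(np.arctan2(M[1,0],M[0,0])),M[2])
a=snap('scene','s8.png')
K=np.array([.537,.0498,.058])+(p-[.5387,.0508,.0891])*[1,1,0]
tz=p[2]-.0633
for nm,d in(('tip',0),('blade top',.022),('collar bot',.033),('collar top',.038),('bow top',.078)):print(nm,proj('scene',[K[0],K[1],tz+d]).round(1))
g=a[196:222,304:332].astype(int);print('sum, origin col304,row196');print(g.sum(2)//3)
print('red');print(((g[:,:,0]-g[:,:,1])>35).astype(int)[:10])
E
```

```text
[0.5424 0.0503 0.135 ] [-0.7519  0.0379 -0.9418] 17.85
az x -176.0463039755435 [-0.0098 -0.0017 -1.    ]
tip [314.3 211.4]
blade top [315.1 204.9]
collar bot [315.5 201.6]
collar top [315.7 200.1]
bow top [317.2 187.2]
sum, origin col304,row196
[[183 186 184 173 149 108  78  73  75  79  92 104 104  89  68  58  62  66
   61  53  65  80 106 135 147 162 180 179]
 [184 189 190 189 172 136  98  74  72  82  90 101  99  86  66  62  61  62
   61  67  88 128 158 176 184 179 188 186]
 [186 182 186 190 186 158 104  77  77  79 100 103 102  82  66  61  60  61
   64  83 124 163 181 187 187 186 186 187]
 [187 193 189 190 183 156 103  74  78  81 100 102  98  76  63  51  59  63
   87 121 157 187 188 182 187 192 182 185]
 [185 187 188 186 179 148  97  73  73  85 102 106  96  69  60  61  71 101
  130 160 184 188 186 182 189 182 183 181]
 [184 186 183 191 176 140  98  76  71  84  99 105 100  87  75  79 104 136
  166 182 186 187 187 182 186 183 184 186]
 [186 187 189 187 174 140  99  81  76  89 109 114 115 113 116 116 132 152
  173 187 189 189 185 184 187 185 189 221]
 [187 189 185 189 173 147 112  91  9
[... 2082 characters left out ...]
9 144 146 150 150 154 152 149 152 170 221 243 245 240 239 240
  238 239 239 238 240 244 238 226 204 190]]
red
[[0 0 0 0 0 0 0 1 1 0 0 0 0 0 0 0 0 0 0 0 0 0 0 0 0 0 0 0]
 [0 0 0 0 0 0 0 1 1 0 0 0 0 0 0 0 0 0 0 0 0 0 0 0 0 0 0 0]
 [0 0 0 0 0 0 0 1 1 0 0 0 0 0 0 0 0 0 0 0 0 0 0 0 0 0 0 0]
 [0 0 0 0 0 0 1 1 1 0 0 0 0 0 0 0 0 0 0 0 0 0 0 0 0 0 0 0]
 [0 0 0 0 0 0 1 1 1 0 0 0 0 0 0 0 0 0 0 0 0 0 0 0 0 0 0 0]
 [0 0 0 0 0 0 0 1 1 0 0 0 0 0 0 0 0 0 0 0 0 0 0 0 0 0 0 0]
 [0 0 0 0 0 0 0 1 1 1 0 0 0 0 0 0 0 0 0 0 0 0 0 0 0 0 0 0]
 [0 0 0 0 0 0 0 0 1 0 0 0 0 0 0 0 0 0 0 0 0 0 0 0 0 0 0 0]
 [0 0 0 0 0 0 0 0 0 0 0 0 0 0 0 0 0 0 0 0 0 0 0 0 0 0 0 0]
 [0 0 0 0 0 0 0 0 0 0 0 0 0 0 0 0 0 0 0 0 0 0 0 0 0 0 0 0]]
```

>>> step_arm(fingers=[-1,-1,-1,-1,-1,-1,-1], translation=[[0,0,0],[0,0,0],[0,0,0],[0,0,0],[0,0,0],[0,0,0],[0,0,0]], delta_rot=[[0,0,0],[0,0,0],[0,0,0],[0,0,0],[0,0,0],[0,0,0],[0,0,0]])

```text
t: 18.6
ee_pos: [0.5421, 0.0502, 0.1347]
ee_rot: [-0.107, 3.131, -0.002]
ft_force: [0.3, -0.1, -0.8]
gripper_width: 0.091
```

>>> step_arm(fingers=[-1], translation=[[0,0,0]], delta_rot=[[0,0,0]])

```text
t: 18.7
ee_pos: [0.542, 0.0503, 0.1346]
ee_rot: [-0.107, 3.131, -0.002]
ft_force: [-0.4, 0.2, -1.6]
gripper_width: 0.093
```

```bash
python3 - <<'E'
from h import *
for i in range(3):
    p,r=now();s=robot.sense();M=r.as_matrix();print(s['t'],p,s['dq'],s['ft_force'],'az x',np.degrees(np.arctan2(M[1,0],M[0,0])),M[2]); eyes.snapshot('scene')
E
```

```text
18.7 [0.542  0.0503 0.1346] [ 0.0014  0.0008 -0.0001  0.0022  0.0001  0.0002] [-0.4414  0.17   -1.5614] az x -176.0706090402141 [-0.009  -0.0015 -1.    ]
18.75 [0.5421 0.0502 0.1347] [-0.0002  0.0011  0.0005  0.      0.0005  0.0005] [ 0.6681 -0.6554 -0.5126] az x -176.07201834743566 [-0.0091 -0.0015 -1.    ]
18.8 [0.5421 0.0502 0.1347] [-0.0001  0.0002  0.0003  0.0012 -0.0007 -0.0002] [0.0335 0.5194 0.2691] az x -176.06925978762976 [-0.0091 -0.0015 -1.    ]
```

```bash
python3 - <<'E'
from h import *
p,r=now();print(go(p,r,[.5387,.0508,.128],pose(184,0)))
E
```

```text
(array([3.4, 0.8, 6.6]), array([-0.0015,  0.0091, -0.0012]))
```

>>> step_arm(fingers=[-1,-1,-1,-1,-1,-1], translation=[[1.7,0.4,3.3],[1.7,0.4,3.3],[0,0,0],[0,0,0],[0,0,0],[0,0,0]], delta_rot=[[-0.001,0.004,-0.001],[0,0.004,0],[0,0,0],[0,0,0],[0,0,0],[0,0,0]])

```text
t: 19.45
ee_pos: [0.5388, 0.0508, 0.1282]
ee_rot: [-0.109, 3.138, -0.001]
ft_force: [-0.2, -0.0, -1.3]
gripper_width: 0.094
```

```bash
python3 - <<'E'
from h import *
p,r=now();s=robot.sense();print(p,s['ft_force'],r.as_matrix()[2],go(p,r,[.5387,.0508,.122],pose(184,0)))
E
```

```text
[0.5388 0.0508 0.1282] [-0.1656 -0.0351 -1.2754] [-0.0014 -0.0005 -1.    ] (array([0.1, 0. , 6.2]), array([-0.0005,  0.0014, -0.0002]))
```

>>> step_arm(fingers=[-1,-1,-1,-1,-1,-1,-1], translation=[[0,0,2.5],[0,0,2.5],[0,0,2],[0,0,2],[0,0,2],[0,0,0],[0,0,0]], delta_rot=[[0,0,0],[0,0,0],[0,0,0],[0,0,0],[0,0,0],[0,0,0],[0,0,0]])

```text
t: 20.15
ee_pos: [0.5387, 0.0508, 0.117]
ee_rot: [-0.109, 3.139, -0.001]
ft_force: [0.6, -0.8, -0.2]
gripper_width: 0.096
```

>>> step_arm(fingers=[-1,-1,-1,-1], translation=[[0,0,2],[0,0,2],[0,0,0],[0,0,0]], delta_rot=[[0,0,0],[0,0,0],[0,0,0],[0,0,0]])

```text
t: 20.55
ee_pos: [0.5386, 0.0508, 0.1129]
ee_rot: [-0.109, 3.139, -0.001]
ft_force: [-0.0, 0.0, -1.1]
gripper_width: 0.094
```

>>> step_arm(fingers=[-1,-1,-1,-1,-1,-1,-1,-1], translation=[[0,0,2],[0,0,2],[0,0,1.5],[0,0,1.5],[0,0,1],[0,0,1],[0,0,0],[0,0,0]], delta_rot=[[0,0,0.05],[0,0,-0.1],[0,0,0.1],[0,0,-0.1],[0,0,0.1],[0,0,-0.1],[0,0,0.05],[0,0,0]])

```text
t: 21.35
ee_pos: [0.5385, 0.0507, 0.1048]
ee_rot: [0.109, -3.14, 0.001]
ft_force: [-2.9, -0.1, 5.0]
gripper_width: 0.093
```

>>> step_arm(fingers=[-1,-1,-1,-1,-1,-1,-1,-1], translation=[[0,0,1.5],[0,0,1.5],[0,0,1.5],[0,0,1.5],[0,0,1],[0,0,1],[0,0,0],[0,0,0]], delta_rot=[[0,0,0.05],[0,0,-0.1],[0,0,0.1],[0,0,-0.1],[0,0,0.1],[0,0,-0.1],[0,0,0.05],[0,0,0]])

```text
t: 22.15
ee_pos: [0.539, 0.0507, 0.0981]
ee_rot: [-0.11, 3.139, -0.001]
ft_force: [-4.5, -1.3, 9.5]
gripper_width: 0.101
```

```bash
python3 - <<'E'
from h import *
p,r=now();s=robot.sense();print(p,s['ft_force'],s['moment'],r.as_matrix()[2],go(p,r,[.5387,.0508,.0888],pose(184,0)))
E
```

```text
[0.539  0.0507 0.0981] [-4.5362 -1.2631  9.5168] [-0.0556  1.0191  0.0144] [-0.0006 -0.0009 -1.    ] (array([0.3, 0.1, 9.3]), array([-0.0009,  0.0006,  0.0004]))
```

>>> step_arm(fingers=[-1,-1,-1,-1,-1,-1,-1,-1,-1], translation=[[1.5,0,1.5],[0,0,1.5],[0,0,1.5],[0,0,1.5],[0,0,1],[0,0,1],[0,0,1],[0,0,0],[0,0,0]], delta_rot=[[0,0,0.05],[0,0,-0.1],[0,0,0.1],[0,0,-0.1],[0,0,0.1],[0,0,-0.1],[0,0,0.1],[0,0,-0.05],[0,0,0]])

```text
t: 23.05
ee_pos: [0.5395, 0.0507, 0.0886]
ee_rot: [-0.11, 3.132, -0.001]
ft_force: [3.3, 0.3, 0.0]
gripper_width: 0.098
```

```bash
python3 - <<'E'
from h import *
p,r=now();s=robot.sense();print(p,s['ft_force'],s['moment'],r.as_matrix()[2],go(p,r,[.5387,.0508,.0888],pose(184,0)))
E
```

```text
[0.5395 0.0507 0.0886] [3.2509 0.2627 0.0269] [ 0.1783 -0.6755  0.0488] [-0.0074 -0.0009 -1.    ] (array([ 0.8,  0.1, -0.2]), array([-0.0009,  0.0074,  0.0003]))
```

>>> step_arm(fingers=[-1,-1,-1,-1,-1,-1], translation=[[-0.8,0,1],[0,0,1],[0,0,0],[0,0,0],[0,0,0],[0,0,0]], delta_rot=[[0,0,0.05],[0,0,-0.1],[0,0,0.1],[0,0,-0.05],[0,0,0],[0,0,0]])

```text
t: 23.65
ee_pos: [0.5399, 0.0509, 0.0882]
ee_rot: [-0.109, 3.135, -0.001]
ft_force: [-2.7, 0.8, 13.3]
gripper_width: 0.098
```

>>> step_arm(fingers=[-1,-1,-1,-1,-1,-1], translation=[[0,0,1],[0,0,1],[0,0,0],[0,0,0],[0,0,0],[0,0,0]], delta_rot=[[0,0,0.05],[0,0,-0.1],[0,0,0.1],[0,0,-0.05],[0,0,0],[0,0,0]])

```text
t: 24.25
ee_pos: [0.5401, 0.0509, 0.0882]
ee_rot: [-0.109, 3.136, -0.001]
ft_force: [-8.1, 1.4, 23.1]
gripper_width: 0.097
```

```bash
python3 - <<'E'
from h import *
p,r=now();s=robot.sense();print(p,s['ft_force'],s['moment'],r.as_matrix()[2],go(p,r,[.5387,.0508,.0888],pose(184,0)))
E
```

```text
[0.5401 0.0509 0.0882] [-8.1343  1.3699 23.0644] [0.2593 1.2323 0.0198] [-0.0039 -0.0008 -1.    ] (array([ 1.4,  0. , -0.6]), array([-0.0008,  0.0039, -0.0002]))
```

The collar is flush: z has stopped at 0.0882 under 23 N, above the 15 N that the pins can give. It also matches the height predicted from the grip. I ease the push a little and turn.

>>> step_arm(fingers=[-1,-1,-1,-1,-1,-1,-1,-1,-1], translation=[[1.2,0,-1],[0,0,0],[0,-0.2,0],[0,-0.2,0],[0,-0.2,0],[0,-0.2,0],[0,-0.2,0],[0,0,0],[0,0,0]], delta_rot=[[0,0,0],[0,0,0],[0,0,0.12],[0,0,0.12],[0,0,0.12],[0,0,0.12],[0,0,0.12],[0,0,0],[0,0,0]])

```text
t: 25.15
ee_pos: [0.5393, 0.0503, 0.0883]
ee_rot: [0.823, 3.026, 0.004]
ft_force: [-3.1, 3.0, 16.5]
gripper_width: 0.097
```

```bash
python3 - <<'E'
from h import *
p,r=now();s=robot.sense();M=r.as_matrix();print(p,s['ft_force'],s['moment'],s['joint_positions'],M[2],np.degrees(np.arctan2(M[1,0],M[0,0])),s['gripper_width'])
E
```

```text
[0.5393 0.0503 0.0883] [-3.1026  2.9648 16.502 ] [ 0.5437  0.46   -0.0192] [-0.0949  0.1843  2.0194  0.0016  0.9315 -1.1355] [-0.0052  0.0038 -1.    ] 149.5671288003622 0.09652162686104927
```

>>> step_arm(fingers=[-1,-1,-1,-1,-1,-1,-1,-1,-1,-1,-1,-1,-1], translation=[[0,-0.2,0],[0,-0.2,0],[0,-0.2,0],[0,-0.2,0],[0,-0.2,0],[0,-0.2,0],[0,-0.2,0],[0,-0.2,0],[0,0,0],[0,0,0],[0,0,0],[0,0,0],[0,0,0]], delta_rot=[[0,0,0.12],[0,0,0.12],[0,0,0.12],[0,0,0.12],[0,0,0.12],[0,0,0.12],[0,0,0.12],[0,0,0.12],[0,0,0.08],[0,0,0.08],[0,0,0],[0,0,0],[0,0,0]])

```text
t: 26.45
ee_pos: [0.5375, 0.0495, 0.0883]
ee_rot: [2.306, 2.13, 0.006]
ft_force: [-4.3, 4.8, 18.1]
gripper_width: 0.097
```

```bash
python3 - <<'E'
from h import *
p,r=now();s=robot.sense();M=r.as_matrix();print(p,s['ft_force'],s['moment'],s['joint_positions'],s['effort'],M[2],np.degrees(np.arctan2(M[1,0],M[0,0])),s['gripper_width'])
E
```

```text
[0.5375 0.0495 0.0883] [-4.3418  4.7698 18.0689] [0.5404 0.9272 0.048 ] [-0.0966  0.1815  2.0227  0.0012  0.933  -0.018 ] [ -2.2939 -23.0637 -19.0518  -0.4592  -1.2833   0.1123] [ 0.0009  0.0044 -1.    ] 85.45164675701281 0.09735071895706672
```

>>> step_arm(fingers=[-1,-1,-1,-1,-1,-1], translation=[[0,0,0],[0,0,0],[0,0,0],[0,0,0],[0,0,0],[0,0,0]], delta_rot=[[0,0,0.06],[0,0,0.06],[0,0,0],[0,0,0],[0,0,0],[0,0,0]])

```text
t: 27.05
ee_pos: [0.5372, 0.0496, 0.0882]
ee_rot: [2.429, 1.989, 0.005]
ft_force: [-4.5, 4.4, 19.1]
gripper_width: 0.095
```

```bash
cat > q.py <<'E'
from h import *
p,r=now();s=robot.sense();M=r.as_matrix();print(p,s['ft_force'],s['moment'],s['joint_positions'][5],s['effort'][5],M[2],np.degrees(np.arctan2(M[1,0],M[0,0])),s['gripper_width'])
E
python3 q.py
```

```text
[0.5372 0.0496 0.0882] [-4.4797  4.3882 19.0724] [0.4763 1.0202 0.2851] 0.10129613285218247 0.2822281513363123 [ 0.0011  0.0035 -1.    ] 78.637567572017 0.095368118300966
```

>>> step_arm(fingers=[-1,-1,-1,-1,-1,-1], translation=[[0,0,0],[0,0,0],[0,0,0],[0,0,0],[0,0,0],[0,0,0]], delta_rot=[[0,0,0.06],[0,0,0],[0,0,0],[0,0,0],[0,0,0],[0,0,0]])

```text
t: 27.65
ee_pos: [0.5372, 0.0495, 0.0882]
ee_rot: [2.486, 1.917, 0.004]
ft_force: [-5.1, 4.0, 17.3]
gripper_width: 0.096
```

```bash
python3 q.py
```

```text
[0.5372 0.0495 0.0882] [-5.0629  3.9706 17.2721] [0.5767 1.0388 0.5156] 0.16039736978846572 0.5111680179834366 [ 0.0009  0.0034 -1.    ] 75.27300811817227 0.0962259763399954
```

The turning moment rose from 0.05 to 0.29 to 0.52 N m (the spring gives at most 0.13), so the switch is at its stop. One last look before handing in.

```bash
python3 - <<'E'
from h import *
a=snap('scene','s9.png');b=snap('top','t9.png')
cv2.imwrite('pics/c10.png',np.hstack([cv2.resize(a,(400,300)),cv2.resize(a[130:250,240:380],(400,343),interpolation=2)[:300]])[:,:,::-1])
E
python3 q.py
```

```text
[0.5372 0.0495 0.0882] [-4.0346  3.3793 18.3003] [0.5437 1.0608 0.5209] 0.1603557792250613 0.5081507004797459 [ 0.001   0.0034 -1.    ] 75.27290371903185 0.09320481617018164
```

View pics/c10.png

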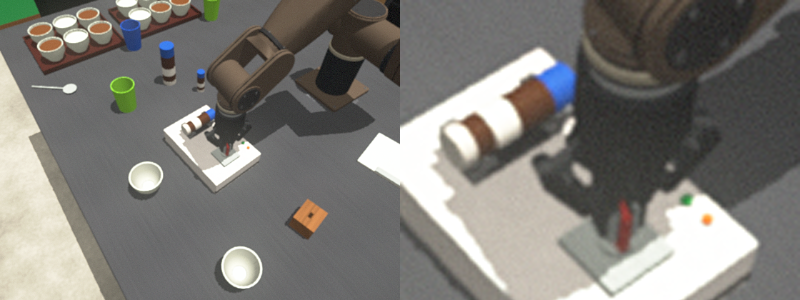

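The tube lies in the cradle, the key stands flush and turned at crop (625,225), and the bowls and tumbler are where they were.

```bash
python3 -c "
from rig import robot
print(robot.close_job())"
```

```text
the job is handed in; nothing more can be done
None
```

The job is done and handed in at about 28 s of the allowed 72 s; the hand-in reports no verdict.

**What I did:**
- **Tube:** I gripped the middle-sized tube with the tool leaned 60°, laid it in the cradle, released it and backed away.
- **Key:** I took the red key from the stand, worked it down with small to-and-fro twists, and turned it clockwise. The arm is still gripping the key and holding it turned.

**Last checks:**
- **Tube centring:** After release, the top view showed both tube ends within about 1 pixel (roughly 2 mm) of where a centred tube should be.
- **Collar flush:** The key's height stayed at the seated value of 0.0882 m under 23 N of push, more than the 15 N the pins can give.
- **Stop reached:** The turning moment rose to 0.52 N m with little further motion, well above the spring's 0.13 N m.
- **Bystanders:** In the last picture the bowls and tumbler are standing where they were.

**What disagreed:**
- **Turn angle:** The wrist turned about 1.9 rad, slightly more than the quarter turn plus 0.2 rad of play. I put that down to give in the grip and to the key's starting angle.
- **Arm settling:** The arm sometimes settled a few millimetres off its target. I corrected this before inserting the key.

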